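Stand the recipe tablet up behind the chopping board

TASK

The tablet with the recipe lies on its screen. Unfold the stiff wire kickstand on its back fully, to its stop, then pick the tablet up by its carrying handle and gently stand it on its bottom edge and the kickstand, close behind the chopping board, centred on the board and square to it, with the screen facing you across the board. Do not drop it, and leave the vegetables and the things round about where they are.

Things in the scene. Friction and masses are not known exactly. Their poses are not given: they have to be found in the camera images.
- tablet: Tablet in a dark case, 145 mm top to bottom edge, 215 mm wide, 20 mm thick, 0.5 kg. Origin: middle of the case; +x to the bottom edge, -x to the top edge with the handle, +z out of the back (screen at -z). Starts on its screen, handle roughly towards the robot. The back is a tray: floor 8 mm over the worktop, 13 mm rim 12 mm higher, no rim in the middle 100 mm of the bottom edge.
- handle_middle (a point): Middle of the carrying handle's bar: round, 12 mm thick, straight for 84 mm along the tablet's y, 108 mm from the tablet's origin to -x, axis 18 mm over the worktop as it lies; 29 mm finger gap between bar and case. The bar turns in a light grip (20 N), so the lifted tablet swings to hang roughly below it, 180 mm from bar to bottom edge. Axes as the tablet.
- bottom_edge (a point): Middle of the rear bottom edge of the case (tablet x = +72.5 mm, z = +10 mm), on which it rests when stood up; it then leans back 0.44 rad (25 degrees) from upright on the open kickstand. Axes as the tablet.
- stand_hinge (a point): Middle of the kickstand's hinge axis, which is parallel to the tablet's y, at tablet x = -32.5 mm, z = +7.5 mm. Axes as the tablet.
- stand_bar (a point): Middle of the kickstand's foot bar. The kickstand is a U of 6 mm wire, 92 mm wide; its foot bar, 96 mm from the hinge axis and along the tablet's y, has a rubber sleeve 10 mm thick, 66 mm long. Folded, it lies near the bottom edge, axis 9.5 mm over the tray's floor (17.5 mm over the worktop), free to be pinched from above; it swings up and over towards the handle.
- kickstand (a joint): Opening angle of the kickstand: 0 folded into the back, 0.76 rad fully open, hard against its stop. The hinge is stiff (0.12 N m of friction, about 1.3 N at the foot bar) and stays wherever it is left; pulling on beyond the stop lifts the tablet. Part-open it will not carry the tablet at the right slope.
- board: Wooden chopping board, 240 mm (x) by 360 mm (y), 21 mm high, fixed to the worktop. Origin at the middle of its underside; its +x points away from the robot.
- board_far_edge (a point): Middle of the board's far long edge (board x = +120 mm), at worktop height. Axes as the board.
- tomato: Tomato on the board, 70 mm. Origin at its underside.
- garlic: Head of garlic on the board, 53 mm. Origin at its underside.
- kitchen_timer: Round kitchen timer, 65 mm wide, 45 mm high, standing on the worktop beyond the board's left end. Origin at its underside.

How it is judged:
By the outcome, as a careful person would: the job done as asked, in the order asked, and still so for the second after the job is handed in, with the robot touching nothing.
It also fails if it takes over 72 s, if anything falls off the work surface, if the arm or the gripper's body presses on something with over 40 N, if the wrist force passes 120 N, or if a joint passes its speed limit or range.

ROBOT

A 6-joint arm with a two-finger parallel gripper is mounted at the origin on a cart in front of the work surface, level with it; the furniture and walls round the work are solid. World frame = base frame: x ahead of the robot, y to its left, z up, the work surface at z = 0. Lengths are in m, angles in rad, forces in N, time in s.
With the tool pointing down it reaches from about 0.425 to 0.95 m from the base axis. Payload 3.5 kg.
Tool frame: the origin (TCP) lies at the very end of the fingers, on their centre line; the grasp point (between the pads) lies 19 mm behind it (r.hold_point_z is the distance from the TCP to the grasp point, in m); z points along the fingers, y is the line along which they close (so a half turn about z gives the same grasp; the last joint's range is limited). The gripper opens to 85 mm and grips with 20 to 120 N. Pads are 22 mm wide; open, the fingers measure 114 mm over their backs; the gripper's body (76 mm by 85 mm) begins 54 mm behind the grasp point. The pads swing forward as they close: fully open they stand 13 mm farther back than shut.
Start: joints at [0.98, 0.286, 1.577, -0, 1.279, -0.15], TCP at [0.288, 0.61, 0.231] pointing down, gripper open.
Joint ranges: [-2.77, 2.77], [-0.9, 2.22], [0.21, 2.48], [-1.53, 4.67], [0.24, 2.81], [-2.84, 2.84]. Speed limits (rad/s): [2.79, 2.79, 3.14, 3.14, 3.14, 3.14].

INTERFACE

Orientations are given as a unit quaternion [w, x, y, z].
In Python, from bench import r gives the robot as it stands.
- The arm moves only by the tool jog_arm, never from a script. Its argument "targets" is a list that holds one entry, the list of rows, each a list of 4 numbers: the shift along the world's x, y, z in m, then the turn about the world's z in degrees. In form: [[[x, y, z, twist], ...]]. A call has exactly 8 rows; each row shifts and turns the commanded pose from where the row before left it; what a row does not reach is not made up. A row lasts 1/8 s, in which the tool goes at most 62.5 mm and 10.7 degrees, less where a joint would pass 70% of its speed; a pose out of reach is approached as far as the arm can. A call with a gripper value outside its range is refused whole. "jaw" is the finger opening in m, from 0 to 0.0854, set as the call begins (left out, the last holds). The fingers move at their own pace and stop on an object; "newtons" is the grip in N (left out, the last holds). Time passes only in rows, so rows that do not move let the fingers close, or fill a call up. It gives the time, the measured TCP pose, the force, the opening and the grip force at its end, in the units of the state.
- r.get_obs(): the state, without advancing time (a new reading comes with each control period).
- r.grab_frame(name): name is "side" or "top"; returns a dict with "color" (400x640x3 uint8, red, green, blue), "intrinsics" (3x3 intrinsics, pixels), "xyz" and "attitude" of the camera in the world. Camera axes: x right, y up, looking along -z (the intrinsics and any distortion apply to the point x, -y, -z); pixel columns grow to the right and rows downward; lengths in m; the calibration is good to about 2 mm. A picture is of the moment at which its call begins. There is no depth.
- r.close_job(): hands the job in; it is judged then, once.
The state is a dict: "time_s": time; "qpos": joint angles; "joint_velocities": joint speeds; "joint_efforts": joint torques, N m; "ee_pos": TCP position; "orientation": TCP orientation; "force": force on the tool from outside, world axes, zero at the start; "wrist_torque": the same for the moment, N m; "gripper_width": finger opening in m; "gripper_force": force on a finger pad.
Only numpy, scipy, OpenCV 4.12 (cv2) and the standard library are available. Lean on these libraries where they do the work, as an engineer would, in place of code of your own. Each camera call takes 0.05 s, during which the arm holds its last target. There are 200 camera calls.

## Working session

There is one attempt and no reset: what is moved stays moved. The work goes in short steps, Python scripts to look and compute and a tool call to move; the robot and the scene stay as the last step left them, time stands still between calls to the robot, and variables do not carry over. Pictures are saved under pics/ and viewed, at most 10 in all, crops included, and the job is handed in when it is done.

Besides the shell and the picture viewer there is one more tool, called after ">>>" as name(argument=value, ...) on one line, values as JSON. jog_arm: Moves the arm, as the interface text tells. Its arguments: {"type":"object","properties":{"targets":{"type":"array","items":{"type":"array","items":{"type":"array","items":{"type":"number"}}}},"jaw":{"type":"number"},"newtons":{"type":"number"}},"required":["targets"]}

```bash
mkdir -p pics; ls
cat > h.py <<'E'
import numpy as np, cv2
from scipy.spatial.transform import Rotation as R
from bench import r
def grab(n):
    f=r.grab_frame(n); q=np.array(f["attitude"],float)
    f["R"]=R.from_quat(q[[1,2,3,0]]).as_matrix() if q.size==4 else q.reshape(3,3)
    f["t"]=np.array(f["xyz"]); f["K"]=np.array(f["intrinsics"]); return f
def ray(f,uv):
    d=np.linalg.inv(f["K"])@[uv[0],uv[1],1.]; return f["R"]@(d*[1,-1,-1])
def plane(f,uv,z):
    d=ray(f,uv); return f["t"]+d*(z-f["t"][2])/d[2]
def proj(f,p):
    c=f["R"].T@(np.array(p)-f["t"])*[1,-1,-1]; u=f["K"]@c; return u[:2]/u[2]
def tri(f,a,g,b):
    d1,d2=ray(f,a),ray(g,b); d1/=np.linalg.norm(d1); d2/=np.linalg.norm(d2)
    s=np.linalg.lstsq(np.c_[d1,-d2],g["t"]-f["t"],rcond=None)[0]
    p,q=f["t"]+s[0]*d1,g["t"]+s[1]*d2; return (p+q)/2,np.linalg.norm(p-q)
def save(f,n): cv2.imwrite(f"pics/{n}.png",f["color"][:,:,::-1])
E
python3 - <<'E'
from h import *
for n in("top","side"):
    f=grab(n); save(f,n+"0"); print(n,[k for k in f],f["t"].round(3),f["R"].round(3).tolist(),f["K"].round(1).tolist())
print(r.get_obs())
E
```

```text
pics
top ['color', 'intrinsics', 'xyz', 'attitude', 'R', 't', 'K'] [0.37  0.004 0.926] [[-0.141, 0.97, -0.2], [-0.99, -0.139, 0.023], [-0.006, 0.201, 0.98]] [[388.3, 0.0, 323.8], [0.0, 388.3, 197.2], [0.0, 0.0, 1.0]]
side ['color', 'intrinsics', 'xyz', 'attitude', 'R', 't', 'K'] [-0.021 -0.812  0.686] [[0.821, 0.327, -0.468], [-0.571, 0.448, -0.688], [-0.015, 0.832, 0.555]] [[447.9, 0.0, 325.2], [0.0, 447.9, 197.1], [0.0, 0.0, 1.0]]
{'time_s': 0.1, 'qpos': array([ 9.79966973e-01,  2.87102020e-01,  1.57805253e+00,  9.79920493e-06,
        1.27861205e+00, -1.49981676e-01]), 'joint_velocities': array([-0.00126613, -0.0029648 , -0.00269425, -0.00105248, -0.00354543,
       -0.0003403 ]), 'joint_efforts': array([ 1.24309649e-03, -4.07296371e+01, -2.93699670e+01, -1.05606509e-04,
        3.41757324e-03, -1.59727996e-06]), 'ee_pos': array([0.2876456 , 0.60997392, 0.230057  ]), 'orientation': array([-3.97849792e-04,  2.18644479e-01,  9.75803981e-01, -1.01155819e-03]), 'force': array([0.01438732, 0.18580127, 0.06364287]), 'wrist_torque': array([-0.04697307,  0.02218626, -0.00922963]), 'gripper_force': 0.0, 'gripper_width': 0.08540318315762041}
```

View pics/top0.png

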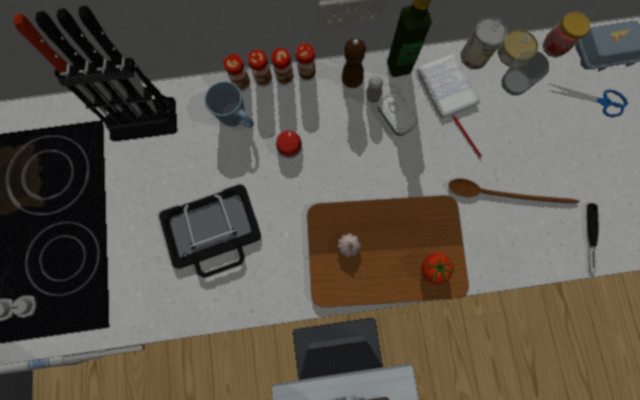

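View pics/side0.png

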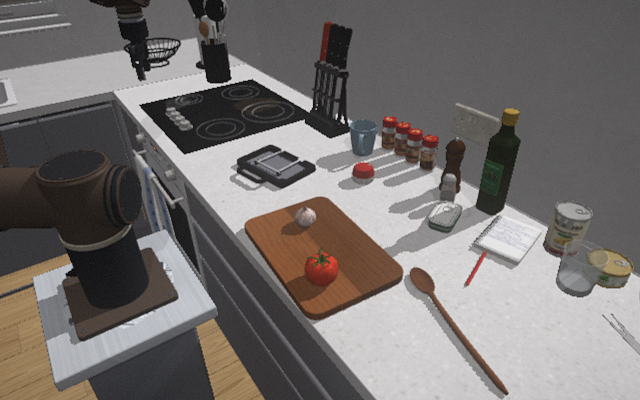

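The top view shows the tablet at about (210,228) with its handle at (219,262). The board corners are at about (308,205), (460,197), (467,297) and (314,305), and the red timer is at (289,143). In the side view the tablet is at (275,165) and the board at (322,253). I'll enlarge both views next and measure.

Run:
```python
from h import *
t=grab("top"); s=grab("side")
hsv=cv2.cvtColor(t["color"],cv2.COLOR_RGB2HSV)
# board top: brown
m=cv2.inRange(hsv,(3,90,50),(20,255,200)); m[:190]=0;m[308:]=0;m[:,:290]=0;m[:,475:]=0
m=cv2.morphologyEx(m,cv2.MORPH_CLOSE,np.ones((25,25)))
c=max(cv2.findContours(m,0,1)[0],key=cv2.contourArea)[:,0]
P=np.array([plane(t,u,.021)[:2] for u in c]).astype(np.float32)
b=cv2.minAreaRect(P); print("board",b)
# tablet dark
m=(t["color"].max(2)<75).astype(np.uint8)*255; m[:170]=0;m[290:]=0;m[:,:140]=0;m[:,270:]=0
m=cv2.morphologyEx(m,cv2.MORPH_CLOSE,np.ones((3,3)))
c=max(cv2.findContours(m,0,1)[0],key=cv2.contourArea)[:,0]
P=np.array([plane(t,u,.02)[:2] for u in c]).astype(np.float32)
print("tablet+handle",cv2.minAreaRect(P), cv2.boxPoints(cv2.minAreaRect(P)))
a=cv2.resize(t["color"][175:285,145:275],None,fx=4,fy=4,interpolation=cv2.INTER_CUBIC)
d=cv2.resize(s["color"][135:200,225:325],None,fx=5,fy=5,interpolation=cv2.INTER_CUBIC)
cv2.imwrite("pics/ct.png",a[:,:,::-1]); cv2.imwrite("pics/cs.png",d[:,:,::-1])
```

```text
board ((0.4149206280708313, -0.15942248702049255), (0.39518895745277405, 0.2690344750881195), 81.91714477539062)
tablet+handle ((0.5062637329101562, 0.2545624077320099), (0.18355225026607513, 0.2143542319536209), 11.653876304626465) [[0.39472985 0.34099147]
 [0.43802917 0.13105598]
 [0.6177976  0.16813335]
 [0.5744983  0.37806883]]
```

View pics/ct.png

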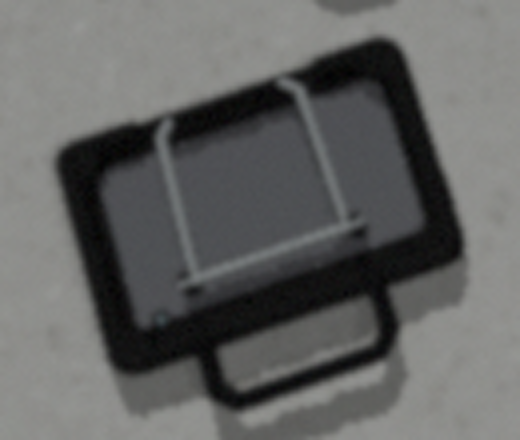

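View pics/cs.png

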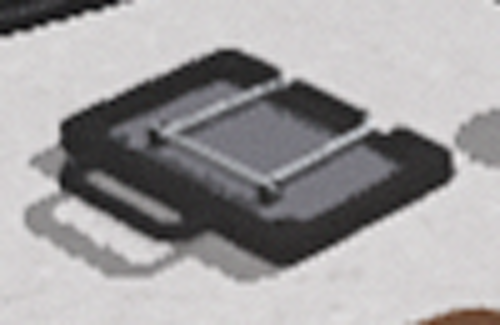

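The crops show the foot bar's ends at about top (186,207) and (217,196), and side (282,152) and (300,160). The hinge ends are at top (192,246) and (232,231), side (257,162) and (279,173). The handle bar runs from top (204,275) to (241,263), side (240,171) to (258,182).

```bash
cat > m1.py <<'E'
from h import *
t=grab("top"); s=grab("side")
o=np.array
T=dict(barL=(186.2,207),barR=(217,196),hinL=(192,246.3),hinR=(232.5,231.5),hanL=(203.5,275),hanR=(241,263.5))
S=dict(barL=(282,151.6),barR=(300,160.4),hinL=(256.6,161.6),hinR=(278.6,173),hanL=(240,171),hanR=(258,182))
for k in T: p,e=tri(t,T[k],s,S[k]); print(k,p.round(4),"gap",round(e,4),"top@z.0175",plane(t,T[k],.0175).round(4))
for f,x0,x1,y0,y1 in((t,300,475,190,312),(s,235,410,190,320)):
    hsv=cv2.cvtColor(f["color"],cv2.COLOR_RGB2HSV)
    m=cv2.inRange(hsv,(3,90,50),(20,255,220)); z=np.zeros_like(m); z[y0:y1,x0:x1]=m[y0:y1,x0:x1]
    z=cv2.morphologyEx(z,cv2.MORPH_OPEN,np.ones((5,5)))
    c=max(cv2.findContours(z,0,1)[0],key=cv2.contourArea)
    h=cv2.convexHull(c); 
    q=cv2.approxPolyN(h,4)[0] if hasattr(cv2,"approxPolyN") else cv2.boxPoints(cv2.minAreaRect(h))
    print(q.tolist(),[plane(f,u,.021)[:2].round(3).tolist() for u in q],[plane(f,u,0)[:2].round(3).tolist() for u in q])
# timer: red cap
for f,x0,x1,y0,y1 in((t,270,310,125,165),(s,345,385,155,190)):
    hsv=cv2.cvtColor(f["color"],cv2.COLOR_RGB2HSV); m=(cv2.inRange(hsv,(0,120,60),(8,255,255))|cv2.inRange(hsv,(172,120,60),(180,255,255)))[y0:y1,x0:x1]
    M=cv2.moments(m,True); u=(M["m10"]/M["m00"]+x0,M["m01"]/M["m00"]+y0); print("timer",u,plane(f,u,.025).round(3))
E
python3 m1.py
```

```text
barL [0.5779 0.3088 0.0203] gap 0.0024 top@z.0175 [0.5775 0.3102 0.0175]
barR [0.5967 0.2347 0.0151] gap 0.0054 top@z.0175 [0.5937 0.2352 0.0175]
hinL [0.4837 0.3025 0.0181] gap 0.003 top@z.0175 [0.4825 0.3034 0.0175]
hinR [0.5054 0.2061 0.0158] gap 0.0036 top@z.0175 [0.5035 0.2065 0.0175]
hanL [0.4156 0.2803 0.0188] gap 0.0057 top@z.0175 [0.4131 0.282  0.0175]
hanR [0.4293 0.1924 0.0193] gap 0.0057 top@z.0175 [0.4269 0.194  0.0175]
[[477, 311], [312, 311], [307, 204], [455, 194]] [[0.248, -0.32], [0.299, 0.046], [0.543, 0.024], [0.517, -0.327]] [[0.245, -0.328], [0.298, 0.047], [0.547, 0.025], [0.521, -0.335]]
[[408, 273], [313, 328], [238, 223], [324, 195]] [[0.517, -0.33], [0.271, -0.335], [0.3, 0.045], [0.544, 0.023]] [[0.534, -0.315], [0.28, -0.32], [0.31, 0.072], [0.562, 0.05]]
timer (287.8873563218391, 142.05517241379312) [0.701 0.05  0.025]
timer (363.00790513833994, 170.25296442687747) [0.707 0.059 0.025]
```

Heights (15 to 20 mm) and lengths agree with the text. Tablet yaw is about 11.8°, foot bar at about (0.588, 0.272) and handle at (0.421, 0.237). I'll move above the foot bar.

>>> jog_arm(targets=[[[0.0376,-0.0422,-0.014,-6.6],[0.0376,-0.0422,-0.014,-6.6],[0.0376,-0.0422,-0.014,-6.6],[0.0376,-0.0422,-0.014,-6.6],[0.0376,-0.0422,-0.014,-6.6],[0.0376,-0.0422,-0.014,-6.6],[0.0376,-0.0422,-0.014,-6.6],[0.0376,-0.0422,-0.014,-6.6]]], jaw=0.04, newtons=20)

```text
time_s: 1.3
ee_pos: [0.5899, 0.2714, 0.1191]
orientation: [0.0, 0.631, 0.776, 0.0]
force: [0.4, -0.3, -0.1]
gripper_width: 0.0403
gripper_force: 0.0
```

Run:
```python
from h import *
t=grab("top"); s=grab("side")
p=r.get_obs()["ee_pos"]
for f in(t,s): print("tcp px",proj(f,p).round(1),"bar(.588,.272,.0175)",proj(f,(.588,.272,.0175)).round(1),"barends",proj(f,(.5813,.3043,.0175)).round(1),proj(f,(.5948,.2397,.0175)).round(1))
a=cv2.resize(t["color"][150:285,145:275],(520,540),interpolation=cv2.INTER_CUBIC)
d=cv2.resize(s["color"][95:200,215:330],(575,525),interpolation=cv2.INTER_CUBIC)
d=cv2.resize(d[:, :],None,fx=.47,fy=540/525)
cv2.imwrite("pics/c2.png",np.hstack([a,d])[:,:,::-1])
# board edges: line fits (top view, far and left edges)
hsv=cv2.cvtColor(t["color"],cv2.COLOR_RGB2HSV); m=cv2.inRange(hsv,(3,90,50),(20,255,220))
pts=[]
for u in range(325,440,3):
    v=np.flatnonzero(m[190:240,u]); v=[k for k in v if m[190+k:190+k+6,u].all()][0]+190; pts.append((u,v))
P=np.array([plane(t,(u,v-.5),.021)[:2] for u,v in pts]); k=np.polyfit(P[:,1],P[:,0],1); print("far edge x = ",k,"res",np.std(P[:,0]-np.polyval(k,P[:,1])))
L=[]
for v in range(220,290,3):
    u=[k for k in range(295,330) if m[v,k:k+6].all()][0]; L.append(plane(t,(u-.5,v),.021)[:2])
L=np.array(L); kl=np.polyfit(L[:,0],L[:,1],1); print("left edge y=",kl)
Rr=[]
for v in range(215,275,3):
    u=[k for k in range(485,440,-1) if m[v,k-6:k].all()][0]; Rr.append(plane(t,(u-.5,v),.021)[:2])
Rr=np.array(Rr); kr=np.polyfit(Rr[:,0],Rr[:,1],1); print("right edge y=",kr)
for q in (kl,kr):
    y=(np.polyval(q,k[1]))/(1-q[0]*k[0]); print("corner",np.polyval(k,y),y)
```

```text
tcp px [188.9 189.8] bar(.588,.272,.0175) [201.9 200.5] barends [188.6 205.1] [215.1 195.8]
tcp px [290.1 126.8] bar(.588,.272,.0175) [290.4 156. ] barends [283.3 152.7] [297.7 159.4]
far edge x =  [0.07649757 0.54082606] res 0.0007598444351976793
left edge y= [-0.08342026  0.07085712]
right edge y= [-0.07137574 -0.29087369]
corner 0.5427827189768417 0.02557804366178097
corner 0.5157588502665256 -0.3276863527686516
```

View pics/c2.png

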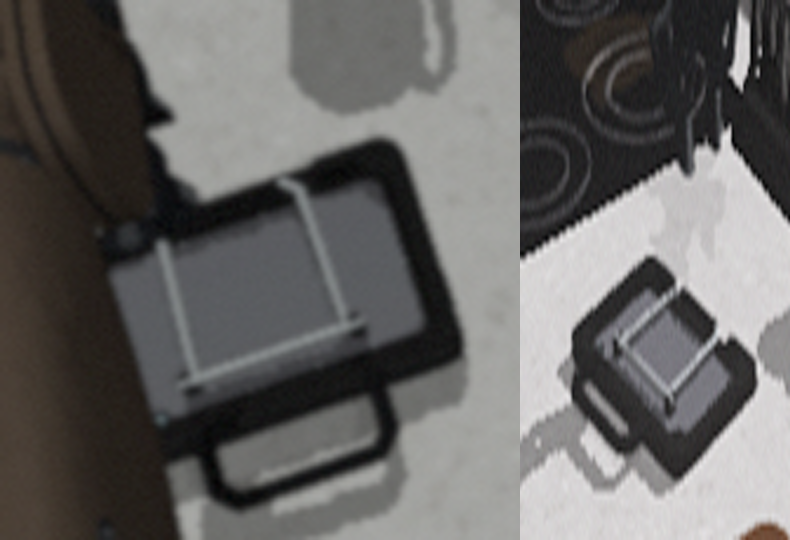

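The gripper sits over the foot bar, with its fingertips at side px ~(293,126) and the bar below at ~(290,156). The board's far edge middle is at (0.529, -0.151) with yaw -4.4°. I'll descend and pinch.

>>> jog_arm(targets=[[[-0.001,0,-0.018,0],[0,0,-0.018,0],[0,0,-0.018,0],[0,0,-0.018,0],[0,0,-0.016,0],[0,0,-0.012,0],[0,0,-0.007,0],[0,0,0,0]]])

```text
time_s: 2.4
ee_pos: [0.5876, 0.2728, 0.0119]
orientation: [-0.0, 0.63, 0.777, -0.0]
force: [-0.9, -0.1, 0.3]
gripper_width: 0.0398
gripper_force: 0.0
```

>>> jog_arm(targets=[[[0,0,0,0],[0,0,0,0],[0,0,0,0],[0,0,0,0],[0,0,0,0],[0,0,0,0],[0,0,0,0],[0,0,0,0]]], jaw=0.0, newtons=25)

```text
time_s: 3.4
ee_pos: [0.5885, 0.2731, 0.0132]
orientation: [0.001, 0.63, 0.777, 0.001]
force: [1.2, 1.1, 5.2]
gripper_width: 0.0085
gripper_force: 26.7
```

>>> jog_arm(targets=[[[-0.0004,-0.0001,0.0086,0],[-0.0011,-0.0002,0.0086,0],[-0.0019,-0.0004,0.0084,0],[-0.0026,-0.0005,0.0082,0],[-0.0033,-0.0007,0.0079,0],[-0.004,-0.0008,0.0076,0],[-0.0047,-0.001,0.0072,0],[-0.0053,-0.0011,0.0067,0]]])

```text
time_s: 4.4
ee_pos: [0.5648, 0.2682, 0.0766]
orientation: [0.001, 0.63, 0.777, 0.001]
force: [0.6, 0.0, -3.4]
gripper_width: 0.0082
gripper_force: 24.3
```

Run:
```python
from h import *
t=grab("top"); s=grab("side"); o=r.get_obs(); print(o["force"],o["ee_pos"],o["gripper_width"])
a=cv2.resize(t["color"][150:285,145:275],(520,540),interpolation=cv2.INTER_CUBIC)
d=cv2.resize(s["color"][95:200,215:330],(270,540),interpolation=cv2.INTER_CUBIC)
cv2.imwrite("pics/c3.png",np.hstack([a,d])[:,:,::-1])
```

```text
[-0.58368943 -0.18421092 -0.28238328] [0.56455716 0.26826252 0.07711352] 0.00868403363283521
```

View pics/c3.png

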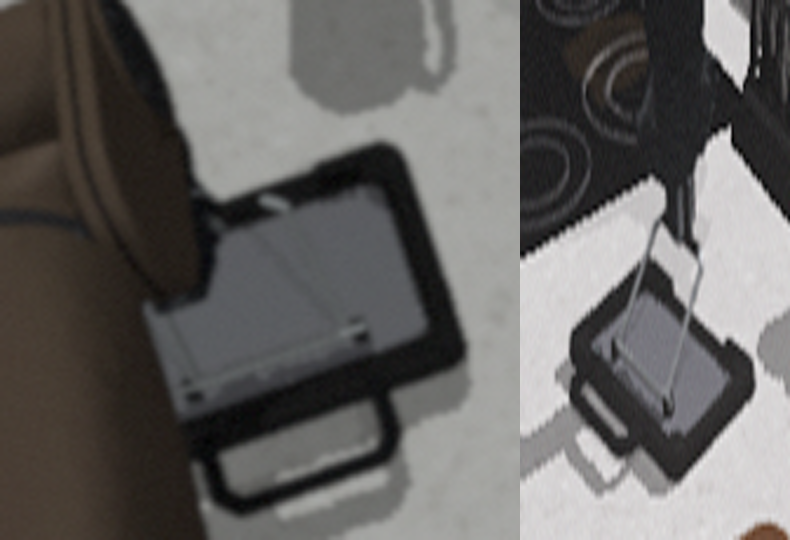

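The kickstand is up in the grip, at about 0.72 rad (bar at side px ~(300,145)). The tablet has barely moved. I'll creep on to the stop and watch the force.

>>> jog_arm(targets=[[[-0.0008,-0.0002,0.0009,0],[-0.0008,-0.0002,0.0009,0],[-0.0008,-0.0002,0.0009,0],[-0.0008,-0.0002,0.0009,0],[-0.0008,-0.0002,0.0009,0],[-0.0008,-0.0002,0.0009,0],[0,0,0,0],[0,0,0,0]]])

```text
time_s: 5.5
ee_pos: [0.5589, 0.2667, 0.0805]
orientation: [-0.001, 0.63, 0.777, -0.001]
force: [-1.5, -0.0, -2.7]
gripper_width: 0.0083
gripper_force: 24.4
```

Run:
```python
from h import *
t=grab("top"); s=grab("side"); o=r.get_obs(); print(o["force"],o["ee_pos"],o["gripper_width"])
save(s,"s4"); save(t,"t4")
d=cv2.resize(s["color"][110:200,225:325],(600,540),interpolation=cv2.INTER_CUBIC)
cv2.imwrite("pics/c4.png",d[:,:,::-1])
# visible kickstand corner / right end of sleeve, predictions for opening angles
O=np.array([.5266,.2588,.01]); c,sn=np.cos(np.radians(11.8)),np.sin(np.radians(11.8))
W=lambda x,y,z:O+[c*x-sn*y,sn*x+c*y,z]
for th in(.66,.7,.76,.8,.84):
    print(th,[proj(s,W(-.0325+.096*np.cos(th),y,.0075+.096*np.sin(th))).round(1) for y in(.043,-.043)])
print("bottom corners lying",[proj(s,W(.0725,y,z)).round(1) for y in(.1,-.1) for z in(-.01,.01)])
```

```text
[-2.14567668  0.07962784 -3.55190177] [0.5588787  0.26667308 0.08050131] 0.008342564397572357
0.66 [array([275.3, 137. ]), array([294.4, 145.5])]
0.7 [array([274.6, 136.4]), array([293.8, 144.9])]
0.76 [array([273.6, 135.5]), array([292.7, 144. ])]
0.8 [array([272.8, 135. ]), array([292. , 143.5])]
0.84 [array([272.1, 134.5]), array([291.3, 143. ])]
bottom corners lying [array([272.3, 150. ]), array([271.8, 144.5]), array([315.6, 170.5]), array([315.5, 164.8])]
```

View pics/c4.png

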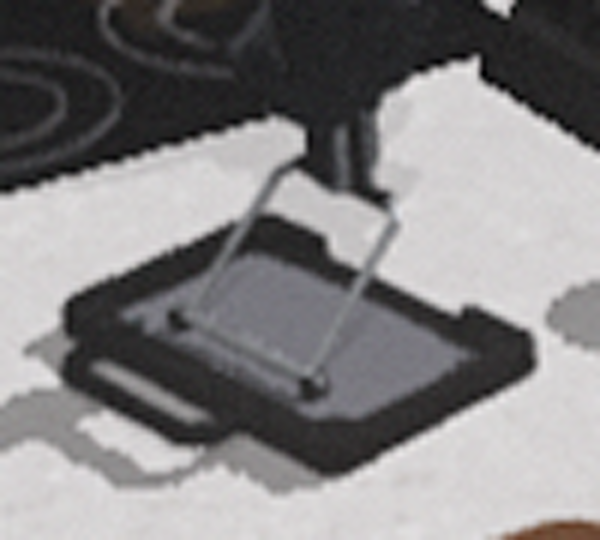

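The kickstand's corners are at side px ~(271,137) and (291,146), near the fully open prediction. A static 4 N pull remains, more than the hinge's 1.3 N, so it is on its stop. I'll release and back up.

>>> jog_arm(targets=[[[0.0004,0.0001,-0.0005,0],[0.0003,0,-0.0005,0],[0,0,0,0],[0,0,0,0],[0,0,0,0],[0,0,0,0],[0,0,0,0],[0,0,0,0]]])

```text
time_s: 6.6
ee_pos: [0.5604, 0.267, 0.0798]
orientation: [0.0, 0.63, 0.777, 0.0]
force: [-0.8, 1.3, -3.6]
gripper_width: 0.0082
gripper_force: 24.4
```

>>> jog_arm(targets=[[[0,0,0,0],[0,0,0,0],[0,0,0,0],[0,0,0,0],[0,0,0.02,0],[0,0,0.03,0],[0,0,0.04,0],[0,0,0.04,0]]], jaw=0.05)

```text
time_s: 7.6
ee_pos: [0.5605, 0.267, 0.2128]
orientation: [0.001, 0.63, 0.777, 0.001]
force: [0.1, 0.2, 0.6]
gripper_width: 0.0499
gripper_force: 0.0
```

>>> jog_arm(targets=[[[-0.028,-0.006,0,0],[-0.028,-0.006,0,0],[-0.028,-0.006,0,0],[-0.028,-0.006,0,0],[-0.028,-0.006,0,0],[0,0,-0.02,0],[0,0,-0.02,0],[0,0,0,0]]])

```text
time_s: 8.6
ee_pos: [0.4196, 0.2368, 0.1697]
orientation: [-0.0, 0.63, 0.777, -0.001]
force: [-0.3, -0.7, 0.2]
gripper_width: 0.0503
gripper_force: 0.0
```

Run:
```python
from h import *
t=grab("top"); s=grab("side"); save(t,"t5"); save(s,"s5")
a=cv2.resize(t["color"][165:285,165:265],(400,480),interpolation=cv2.INTER_CUBIC)
d=cv2.resize(s["color"][100:196,225:305],(400,480),interpolation=cv2.INTER_CUBIC)
cv2.imwrite("pics/c5.png",np.hstack([a,d])[:,:,::-1])
```

```text
(no output)
```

View pics/c5.png

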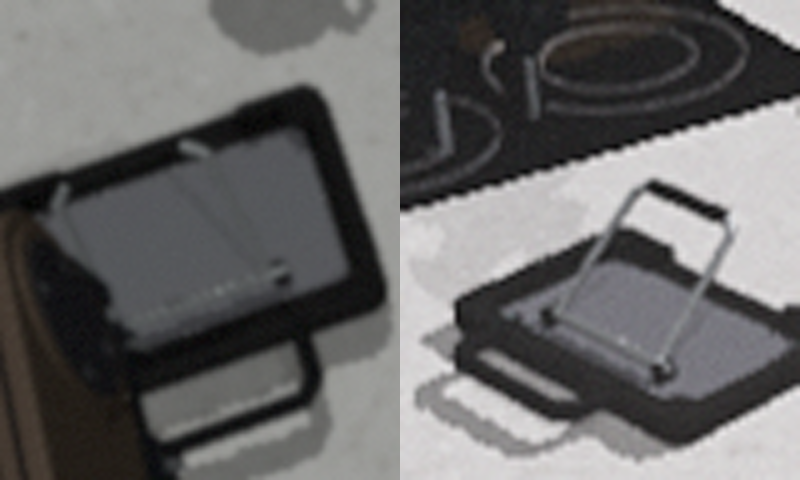

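The stand is open and stays put. Its sleeve is at top px (181,211)-(211,202), side (275,137)-(290,143). The tablet seems to have slid a few mm, so I'll remeasure the handle bar.

Run:
```python
from h import *
t=grab("top"); s=grab("side")
p,e=tri(t,(196.2,206.5),s,(282.5,139.8)); print("sleeve",p.round(4),e)
def bar(img,us):
    g=cv2.cvtColor(img,cv2.COLOR_BGR2GRAY).astype(float); out=[]
    for u in us:
        col=g[:,u]; v0=int(276.5-(u-203.5)*.31-4); seg=np.arange(v0-4,v0+12); w=np.clip(70-col[seg],0,None)
        out.append((u,(w*seg).sum()/w.sum()))
    return np.array(out)
us=range(213,235)
for n in("top0","t5"):
    b=bar(cv2.imread(f"pics/{n}.png"),us); k=np.polyfit(b[:,0],b[:,1],1); print(n,k, "v@222",np.polyval(k,222),np.std(b[:,1]-np.polyval(k,b[:,0])))
    A,B=[plane(t,(u,np.polyval(k,u)),.018) for u in(213,234)]; print(A.round(4),B.round(4),"yaw",np.degrees(np.arctan2(-(A-B)[0],(A-B)[1])))
# right outer edge of tablet (both pics) at rows
for n in("top0","t5"):
    g=cv2.imread(f"pics/{n}.png").max(2); print(n,[int(max(np.flatnonzero(g[v,200:275]<70)))+200 for v in range(195,240,6)],[int(min(np.flatnonzero(g[170:230,u]<70)))+170 for u in range(222,242,4)])
```

```text
sleeve [0.5605 0.2656 0.0843] 0.0006844527021512848
top0 [ -0.35915987 348.445113  ] v@222 268.7116218730024 0.04221072876810723
[0.4169 0.2596 0.018 ] [0.4271 0.2101 0.018 ] yaw 11.659515680858664
t5 [ -0.3653496  352.29537468] v@222 271.1877641454186 0.04914327828382992
[0.4112 0.2601 0.018 ] [0.4217 0.2106 0.018 ] yaw 11.957341178880226
top0 [247, 249, 251, 253, 255, 257, 259, 260] [191, 189, 188, 186, 185]
t5 [247, 249, 251, 253, 255, 257, 259, 261] [194, 191, 190, 188, 187]
```

Triangulation puts the sleeve at z = 84 mm, against 83.6 mm expected when fully open. The tablet slid 5.5 mm, so the handle middle is now at about (0.4157, 0.236). I'll descend with a 28 mm opening so the fingers fit the gap.

>>> jog_arm(targets=[[[-0.004,-0.001,-0.025,0],[0,0,-0.03,0],[0,0,-0.03,0],[0,0,-0.03,0],[0,0,-0.02,0],[0,0,-0.015,0],[0,0,-0.01,0],[0,0,-0.004,0]]], jaw=0.028)

```text
time_s: 9.8
ee_pos: [0.4166, 0.2361, 0.0058]
orientation: [0.0, 0.63, 0.777, 0.0]
force: [0.5, 0.8, 0.1]
gripper_width: 0.028
gripper_force: 0.0
```

>>> jog_arm(targets=[[[0,0,0,0],[0,0,0,0],[0,0,0,0],[0,0,0,0],[0,0,0,0],[0,0,0,0],[0,0,0,0],[0,0,0,0]]], jaw=0.0, newtons=20)

```text
time_s: 10.8
ee_pos: [0.4165, 0.236, 0.0062]
orientation: [0.0, 0.63, 0.777, 0.0]
force: [-1.4, -0.9, 2.3]
gripper_width: 0.0111
gripper_force: 20.4
```

>>> jog_arm(targets=[[[0.0023,0.0005,0.016,0],[0.0035,0.0007,0.0157,0],[0.0048,0.001,0.0153,0],[0.0061,0.0013,0.0149,0],[0.0073,0.0015,0.0142,0],[0.0085,0.0018,0.0136,0],[0.0096,0.002,0.0127,0],[0.0106,0.0022,0.0118,0]]])

```text
time_s: 11.8
ee_pos: [0.4697, 0.2471, 0.121]
orientation: [-0.0, 0.63, 0.777, -0.0]
force: [-1.4, -0.0, -2.9]
gripper_width: 0.0109
gripper_force: 19.5
```

>>> jog_arm(targets=[[[0.0116,0.0024,0.0108,0],[0.0124,0.0026,0.0098,0],[0.0131,0.0027,0.0086,0],[0.0139,0.0029,0.0074,0],[0.0143,0.003,0.0063,0],[0.0149,0.0031,0.005,0],[0.0152,0.0032,0.0037,0],[0.0154,0.0032,0.0025,0]]])

```text
time_s: 12.8
ee_pos: [0.5822, 0.2708, 0.1758]
orientation: [0.001, 0.63, 0.777, 0.002]
force: [-1.0, 0.5, 1.0]
gripper_width: 0.0112
gripper_force: 19.6
```

>>> jog_arm(targets=[[[0,0,0.006,0],[0,0,0.008,0],[0,0,0.01,0],[0,0,0.01,0],[0,0,0.01,0],[0,0,0.006,0],[0,0,0,0],[0,0,0,0]]])

```text
time_s: 13.8
ee_pos: [0.5796, 0.27, 0.2237]
orientation: [-0.0, 0.63, 0.777, -0.0]
force: [-0.6, -0.2, -5.5]
gripper_width: 0.0111
gripper_force: 19.7
```

Run:
```python
from h import *
t=grab("top"); s=grab("side"); o=r.get_obs(); print(o["force"],o["wrist_torque"],o["ee_pos"],o["gripper_width"])
for f in(t,s): print(proj(f,o["ee_pos"]).round(0))
save(t,"t6");save(s,"s6")
a=cv2.resize(t["color"][100:300,100:300],(400,400)); d=cv2.resize(s["color"][0:200,190:390],(400,400))
cv2.imwrite("pics/c6.png",np.hstack([a,d])[:,:,::-1])
```

```text
[-0.14536114 -0.12568448 -4.61705605] [ 0.00415297  0.06725088 -0.03992374] [0.57951551 0.26997708 0.22346721] 0.010943777971564992
[169. 183.]
[284.  94.]
```

View pics/c6.png

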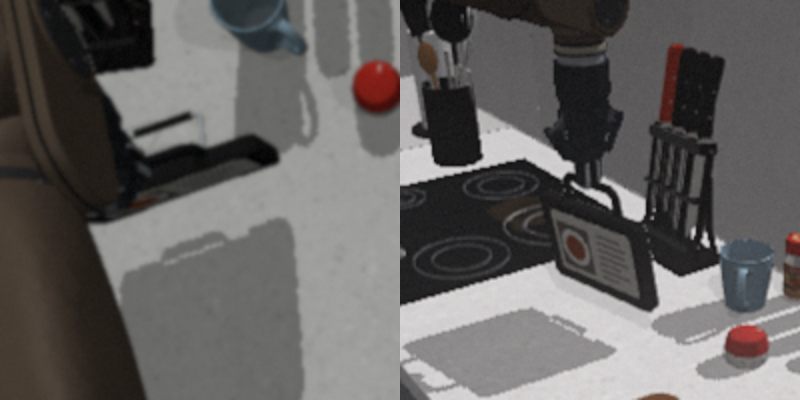

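The tablet hangs free (4.6 N) with its screen facing the robot and the stand behind. The bottom corner is at side px ~(317,152). I'll carry it to behind the board.

>>> jog_arm(targets=[[[-0.001,-0.01,0.003,-1],[-0.001,-0.02,0.003,-1],[-0.001,-0.03,0.003,-1],[-0.001,-0.03,0.003,-1],[-0.001,-0.03,0.003,-1],[-0.001,-0.03,0,-1],[-0.001,-0.03,0,-1],[-0.001,-0.03,0,-1]]])

```text
time_s: 14.9
ee_pos: [0.5714, 0.0576, 0.2397]
orientation: [0.0, 0.683, 0.73, -0.0]
force: [0.4, -0.6, -5.3]
gripper_width: 0.011
gripper_force: 19.7
```

>>> jog_arm(targets=[[[-0.001,-0.03,0,-1],[-0.001,-0.03,0,-1],[-0.001,-0.03,0,-1],[-0.001,-0.03,0,-1],[-0.001,-0.03,0,-1],[-0.001,-0.03,0,-1],[-0.001,-0.02,0,-1],[-0.001,-0.014,0,-1.2]]])

```text
time_s: 15.9
ee_pos: [0.5634, -0.1552, 0.2394]
orientation: [-0.0, 0.734, 0.679, 0.0]
force: [-0.6, 0.3, -5.5]
gripper_width: 0.0108
gripper_force: 19.7
```

>>> jog_arm(targets=[[[0,0,0,0],[0,0,0,0],[0,0,0,0],[0,0,0,0],[0,0,0,0],[0,0,0,0],[0,0,0,0],[0,0,0,0]]])

```text
time_s: 16.9
ee_pos: [0.5638, -0.1539, 0.2392]
orientation: [-0.0, 0.733, 0.68, 0.0]
force: [0.1, 0.2, -5.6]
gripper_width: 0.011
gripper_force: 19.6
```

Run:
```python
from h import *
t=grab("top"); s=grab("side"); o=r.get_obs(); print(o["force"],o["wrist_torque"],o["ee_pos"],o["orientation"])
for f in(t,s): print(proj(f,o["ee_pos"]).round(0))
save(t,"t7");save(s,"s7")
a=cv2.resize(t["color"][90:290,270:470],(400,400),interpolation=cv2.INTER_CUBIC); d=cv2.resize(s["color"][90:290,250:450],(400,400),interpolation=cv2.INTER_CUBIC)
cv2.imwrite("pics/c7.png",np.hstack([a,d])[:,:,::-1])
```

```text
[ 0.31481418 -0.04373199 -5.28139272] [ 0.00361476  0.05287468 -0.04618557] [ 0.56384099 -0.15397242  0.23920187] [-1.33548083e-05  7.32906186e-01  6.80329716e-01 -1.50923571e-05]
[396. 158.]
[376. 145.]
```

View pics/c7.png

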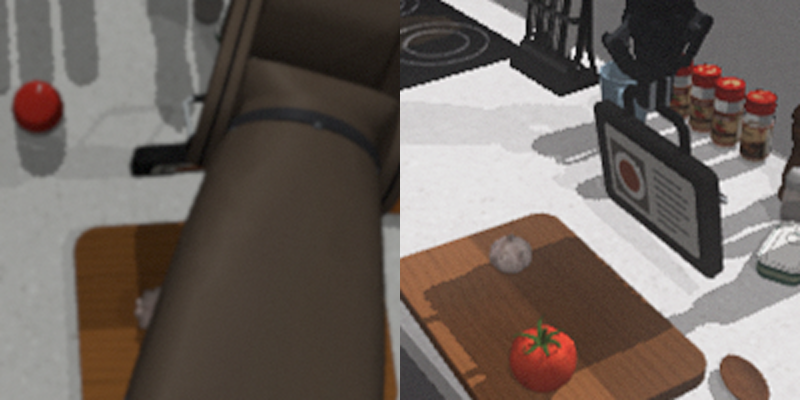

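Screen side faces the robot, with the right-hand edge visible. The bottom-right corner is at side px ~(402,224) at the front and ~(410,226) at the rear, and the top-right is at ~(407,178). I'll intersect those rays with the tablet's right side plane.

Run:
```python
from h import *
s=grab("side"); p=r.get_obs()["ee_pos"]; bar=p+[0,0,.012]
a=np.radians(-4.3); ex=np.array([np.cos(a),np.sin(a),0]); ey=np.array([-np.sin(a),np.cos(a),0])
for n,uv in dict(fb=(402.5,224),rb=(410.5,226),rt=(409,178),ft=(399,185)).items():
    d=ray(s,uv); q=s["t"]+d*(((bar-.1075*ey)-s["t"])@ey)/(d@ey); w=q-bar; print(n,"along x",(w@ex).round(4),"z rel bar",w[2].round(4),"z",q[2].round(4))
d=cv2.resize(s["color"][130:240,360:430],(560,880),interpolation=cv2.INTER_CUBIC)
# row-wise extents of dark side near right edge
g=s["color"].max(2)
for v in range(180,232,5): 
    u=np.flatnonzero(g[v,385:420]<60)+385; print(v,(u.min(),u.max()) if len(u) else None)
```

```text
fb along x 0.0013 z rel bar -0.1596 z 0.0917
rb along x 0.0255 z rel bar -0.1748 z 0.0765
rt along x 0.0063 z rel bar -0.0436 z 0.2077
ft along x -0.0187 z rel bar -0.0522 z 0.199
180 (np.int64(394), np.int64(408))
185 (np.int64(398), np.int64(408))
190 (np.int64(398), np.int64(409))
195 (np.int64(398), np.int64(409))
200 (np.int64(399), np.int64(409))
205 (np.int64(399), np.int64(409))
210 (np.int64(385), np.int64(409))
215 (np.int64(388), np.int64(410))
220 (np.int64(394), np.int64(410))
225 (np.int64(400), np.int64(409))
230 None
```

The tablet hangs 8° off vertical, bottom edge towards +x. I'll bring the bottom edge over its spot, then lower gently until it touches.

>>> jog_arm(targets=[[[-0.002,0.0002,-0.005,0],[-0.004,0.0004,-0.006,0],[-0.005,0.0004,-0.007,0],[-0.005,0.0005,-0.007,0],[-0.005,0.0005,-0.007,0],[-0.004,0.0003,-0.006,0],[-0.002,0.0002,-0.006,0],[0,0,-0.005,0]]])

```text
time_s: 18.05
ee_pos: [0.5368, -0.1514, 0.1899]
orientation: [0.0, 0.733, 0.68, 0.0]
force: [-0.4, -0.3, -5.1]
gripper_width: 0.0111
gripper_force: 19.7
```

>>> jog_arm(targets=[[[0,0,-0.003,0],[0,0,-0.003,0],[0,0,-0.003,0],[0,0,-0.002,0],[0,0,-0.002,0],[0,0,-0.002,0],[0,0,-0.002,0],[0,0,-0.001,0]]])

```text
time_s: 19.05
ee_pos: [0.5388, -0.1518, 0.1759]
orientation: [0.002, 0.733, 0.68, 0.001]
force: [-1.4, 2.5, 9.0]
gripper_width: 0.0107
gripper_force: 20.9
```

```bash
cat > ext.py <<'E'
from h import *
s=grab("side"); o=r.get_obs(); p=o["ee_pos"]; bar=p+[0,0,.012]
print(p.round(4),o["force"].round(1))
a=np.radians(-4.35); ex=np.array([np.cos(a),np.sin(a),0]); ey=np.array([-np.sin(a),np.cos(a),0]); B=np.array([.5293,-.1515,0])
def side(uv,off=-.1075):
    d=ray(s,uv); q=s["t"]+d*((B+off*ey-s["t"])@ey)/(d@ey); w=q-B; return (w@ex*1e3).round(1),(q[2]*1e3).round(1)
g=s["color"].max(2)
import sys
c=int(proj(s,bar-.1075*ey-[0,0,.09])[0]); r0=int(proj(s,bar-.1075*ey-[0,0,.03])[1]); r1=int(proj(s,bar-.1075*ey-[0,0,.18])[1])
print("exp",c,r0,r1)
for v in range(r0-6,r1+12,3):
    u=np.flatnonzero(g[v,c-14:c+22]<60)+c-14
    print(v,(u.min(),u.max()) if len(u) else None, side((u.max()+.5,v)) if len(u) else "")
E
python3 ext.py
```

```text
[ 0.5389 -0.1519  0.176 ] [-1.2  2.8  7.2]
exp 392 202 257
196 (np.int64(378), np.int64(383)) (np.float64(-22.2), np.float64(185.6))
199 (np.int64(378), np.int64(387)) (np.float64(-11.3), np.float64(174.4))
202 (np.int64(378), np.int64(390)) (np.float64(-2.8), np.float64(163.9))
205 (np.int64(379), np.int64(394)) (np.float64(8.6), np.float64(152.3))
208 (np.int64(383), np.int64(395)) (np.float64(12.0), np.float64(143.4))
211 (np.int64(385), np.int64(397)) (np.float64(18.3), np.float64(133.3))
214 (np.int64(386), np.int64(396)) (np.float64(16.3), np.float64(126.2))
217 (np.int64(386), np.int64(396)) (np.float64(17.0), np.float64(118.0))
220 (np.int64(386), np.int64(396)) (np.float64(17.8), np.float64(109.8))
223 (np.int64(387), np.int64(396)) (np.float64(18.6), np.float64(101.4))
226 (np.int64(387), np.int64(397)) (np.float64(22.2), np.float64(91.8))
229 (np.int64(387), np.int64(397)) (np.float64(23.0), np.float64(83.3))
232 (np.int64(387), np.int64(397)) (np.float64(23.8), np.float64(74.6))
235 (np.int64(388), np.int64(397)) (np.float64(24.6), np.float64(65.9))
238 (np.int64(378), np.int64(397)) (np.float64(25.5), np.float64(57.1))
241 (np.int64(378), np.int64(398)) (np.float64(29.2), np.float64(46.9))
244 (np.int64(381), np.int64(398)) (np.float64(30.1), np.float64(37.8))
247 (np.int64(385), np.int64(398)) (np.float64(31.0), np.float64(28.7))
250 (np.int64(388), np.int64(398)) (np.float64(31.9), np.float64(19.4))
253 (np.int64(391), np.int64(394)) (np.float64(20.8), np.float64(15.5))
256 None 
259 None 
262 None 
265 None 
268 None
```

Contact came about 7 mm earlier than expected, with a sideways force, so I'll check whether the tablet is rolled or touching with one corner.

Run:
```python
from ext import *
g7=cv2.imread("pics/s7.png"); 
bar7=np.array([.5638,-.154,.2512])
def on(b,uv,off):
    d=ray(s,uv); q=s["t"]+d*((b+off*ey-s["t"])@ey)/(d@ey); w=q-b; return (w@ex*1e3).round(1),((q-b)[2]*1e3).round(1)
print("hang L front bottom/top",on(bar7,(354,186),.1075),on(bar7,(350,141.5),.1075)," R",on(bar7,(402.5,224),-.1075),on(bar7,(399,185),-.1075))
# now: lower boundary of dark case along columns
k=np.ones((3,3),np.uint8); m=(g<60).astype(np.uint8)
out=[]
for u in range(336,400,4):
    v=np.flatnonzero(m[150:256,u])+150
    out.append((u,int(v.max()) if len(v) else None,int(v.min()) if len(v) else None))
print("col,lowest,highest dark",out)
h=[]
for u in range(344,412,4):
    v=np.flatnonzero(g7.max(2)[100:235,u]<60)+100; h.append((u,int(v.max()) if len(v) else None))
print("hang",h)
```

```text
[ 0.5389 -0.1518  0.176 ] [-0.8  1.7  6.3]
exp 392 202 257
196 (np.int64(378), np.int64(383)) (np.float64(-22.2), np.float64(185.6))
199 (np.int64(378), np.int64(387)) (np.float64(-11.3), np.float64(174.4))
202 (np.int64(378), np.int64(390)) (np.float64(-2.8), np.float64(163.9))
205 (np.int64(379), np.int64(393)) (np.float64(5.9), np.float64(153.3))
208 (np.int64(383), np.int64(395)) (np.float64(12.0), np.float64(143.4))
211 (np.int64(385), np.int64(397)) (np.float64(18.3), np.float64(133.3))
214 (np.int64(386), np.int64(396)) (np.float64(16.3), np.float64(126.2))
217 (np.int64(386), np.int64(396)) (np.float64(17.0), np.float64(118.0))
220 (np.int64(386), np.int64(396)) (np.float64(17.8), np.float64(109.8))
223 (np.int64(387), np.int64(396)) (np.float64(18.6), np.float64(101.4))
226 (np.int64(387), np.int64(397)) (np.float64(22.2), np.float64(91.8))
229 (np.int64(387), np.int64(397)) (np.float64(23.0), np.float64(83.3))
232 (np.int64(387), np.int64(397)) (np.float64(23.8), np.float64(74.6))
235 (np.int64(388), np.int64(397)) (np.float64(24.6), np.float64(65.9))
238 (np.int64(378), np
[... 448 characters left out ...]
 
268 None 
hang L front bottom/top (np.float64(17.4), np.float64(-182.0)) (np.float64(2.6), np.float64(-50.8))  R (np.float64(1.5), np.float64(-159.5)) (np.float64(-18.6), np.float64(-52.2))
col,lowest,highest dark [(336, None, None), (340, 185, 167), (344, 208, 166), (348, 214, 150), (352, 217, 150), (356, 220, 151), (360, 224, 150), (364, 228, 150), (368, 231, 150), (372, 235, 150), (376, 239, 150), (380, 242, 150), (384, 246, 197), (388, 250, 200), (392, 253, 203), (396, 252, 209)]
hang [(344, 132), (348, 153), (352, 178), (356, 189), (360, 192), (364, 195), (368, 198), (372, 202), (376, 205), (380, 208), (384, 211), (388, 215), (392, 218), (396, 221), (400, 225), (404, 227), (408, 225)]
```

```bash
sed -i '/^import sys/,$d' ext.py
python3 - <<'E'
from ext import *
low={348:214,352:217,356:220,360:224,364:228,368:231,372:235,376:239,380:242,384:246,388:250,392:253}
# x along board, assuming z, for each lower-boundary pixel
for u,v in list(low.items())[::2]:
    res=[]
    for z in(0,.004,.008):
        w=plane(s,(u,v+.5),z)-B; res.append(((w@ex*1e3).round(1),(w@ey*1e3).round(0)))
    print(u,v,res)
# same for hang: line px -> at plane x = bar+7
for x in(5,10,15,20):
    out=[]
    for u,v in ((352,217),(372,235),(388,250)):
        d=ray(s,(u,v+.5)); q=s["t"]+d*((B+x/1e3*ex-s["t"])@ex)/(d@ex); out.append((((q-B)@ey*1e3).round(0),(q[2]*1e3).round(1)))
    print("x",x,out)
E
```

```text
[ 0.5389 -0.1518  0.176 ] [-0.3  1.4  6.4]
348 214 [(np.float64(23.7), np.float64(90.0)), (np.float64(20.6), np.float64(86.0)), (np.float64(17.6), np.float64(81.0))]
356 220 [(np.float64(26.9), np.float64(58.0)), (np.float64(23.8), np.float64(53.0)), (np.float64(20.7), np.float64(49.0))]
364 228 [(np.float64(25.3), np.float64(20.0)), (np.float64(22.3), np.float64(15.0)), (np.float64(19.2), np.float64(11.0))]
372 235 [(np.float64(26.1), np.float64(-14.0)), (np.float64(23.0), np.float64(-18.0)), (np.float64(20.0), np.float64(-22.0))]
380 242 [(np.float64(26.8), np.float64(-45.0)), (np.float64(23.8), np.float64(-49.0)), (np.float64(20.7), np.float64(-53.0))]
388 250 [(np.float64(25.4), np.float64(-79.0)), (np.float64(22.3), np.float64(-82.0)), (np.float64(19.2), np.float64(-86.0))]
x 5 [(np.float64(44.0), np.float64(26.6)), (np.float64(-41.0), np.float64(27.6)), (np.float64(-103.0), np.float64(26.7))]
x 10 [(np.float64(51.0), np.float64(20.0)), (np.float64(-35.0), np.float64(21.0)), (np.float64(-97.0), np.float64(20.1))]
x 15 [(np.float64(59.0), np.float64(13.5)), (np.float64(-28.0), np.float64(14.5)), (np.float64(-91.0), np.float64(13.6))]
x 20 [(np.float64(66.0), np.float64(6.9)), (np.float64(-22.0), np.float64(8.0)), (np.float64(-85.0), np.float64(7.0))]
```

>>> jog_arm(targets=[[[0,0,0.001,0],[0,0,0.001,0],[0,0,0.001,0],[0,0,0.001,0],[0,0,0,0],[0,0,0,0],[0,0,0,0],[0,0,0,0]]])

```text
time_s: 20.2
ee_pos: [0.5367, -0.1515, 0.1759]
orientation: [-0.0, 0.733, 0.68, -0.0]
force: [-0.2, -0.6, 1.1]
gripper_width: 0.0108
gripper_force: 20.3
```

Run:
```python
from ext import *
g0=cv2.imread("pics/s7.png")[:,:,::-1]
save(s,"s9")
# lower boundary of the case + rear foot sleeve search in both; lower boundary rows now
print([(u,int((np.flatnonzero(g[150:262,u]<60)+150).max())) for u in range(348,396,8)])
b=s["color"][205:262:4,388].tolist(); print(b)
print(s["color"][210:224,352].tolist())
```

```text
[ 0.5367 -0.1515  0.176 ] [-0.1 -0.1  1.1]
[(348, 213), (356, 220), (364, 228), (372, 235), (380, 243), (388, 250)]
[[48, 48, 47], [42, 39, 40], [39, 37, 38], [38, 38, 36], [37, 35, 36], [37, 34, 36], [37, 33, 34], [39, 37, 37], [40, 38, 35], [39, 35, 35], [48, 43, 41], [39, 36, 38], [160, 154, 151], [120, 81, 55], [121, 84, 58]]
[[56, 53, 51], [82, 77, 73], [98, 94, 92], [93, 90, 87], [57, 53, 52], [31, 29, 29], [35, 31, 33], [39, 36, 35], [83, 81, 81], [126, 125, 126], [129, 118, 113], [103, 76, 63], [82, 55, 41], [76, 51, 37]]
```

The bottom edge is level and resting on the worktop, parallel to the board and about 25 mm behind it. I'll bring it 8 mm nearer before leaning it back.

>>> jog_arm(targets=[[[0,0,0.004,0],[0,0,0.003,0],[-0.004,0.0003,0,0],[-0.004,0.0003,0,0],[0,0,-0.002,0],[0,0,-0.002,0],[0,0,-0.002,0],[0,0,-0.002,0]]])

```text
time_s: 21.25
ee_pos: [0.5293, -0.151, 0.176]
orientation: [0.0, 0.733, 0.68, 0.0]
force: [-0.8, 0.9, 1.1]
gripper_width: 0.0109
gripper_force: 20.3
```

```bash
cat > low.py <<'E'
from ext import *
us=range(350,392,4); vs=[]
for u in us:
    v=np.flatnonzero(g[150:265,u]<60)+150; vs.append(v.max()+.5)
W=[plane(s,(u,v),0)-B for u,v in zip(us,vs)]; X=np.array([(w@ex*1e3,w@ey*1e3) for w in W])
k=np.polyfit(X[:,1],X[:,0],1); print("edge x at centre",k[1].round(1),"yaw rel board deg",np.degrees(-np.arctan(k[0])).round(2),X.round(0).tolist())
E
python3 low.py
```

```text
[ 0.5295 -0.151   0.176 ] [ 0.1  1.5 -2.7]
edge x at centre 18.3 yaw rel board deg 0.54 [[19.0, 73.0], [18.0, 53.0], [17.0, 34.0], [19.0, 19.0], [18.0, 0.0], [17.0, -17.0], [19.0, -32.0], [18.0, -49.0], [18.0, -66.0], [19.0, -79.0], [21.0, -93.0]]
```

>>> jog_arm(targets=[[[0.004,-0.0003,-0.001,0],[0.006,-0.0005,0,0],[0.007,-0.0005,0,0],[0.007,-0.0005,0,0],[0.007,-0.0005,0,0],[0.007,-0.0005,0,0],[0.007,-0.0005,0,0],[0.006,-0.0005,0,0]]])

```text
time_s: 22.3
ee_pos: [0.5797, -0.1546, 0.1733]
orientation: [-0.001, 0.733, 0.68, -0.001]
force: [-1.4, 0.2, 0.6]
gripper_width: 0.0107
gripper_force: 20.7
```

```bash
python3 low.py
```

```text
[ 0.5803 -0.1547  0.1733] [-0.8  0.5  1.1]
edge x at centre 18.8 yaw rel board deg 0.33 [[19.0, 73.0], [18.0, 53.0], [19.0, 38.0], [19.0, 19.0], [18.0, 0.0], [20.0, -14.0], [19.0, -32.0], [18.0, -49.0], [18.0, -66.0], [19.0, -79.0], [21.0, -93.0]]
```

The bottom edge has stayed put, so I'll keep leaning the tablet back.

>>> jog_arm(targets=[[[0.0058,-0.0004,-0.0006,0],[0.0058,-0.0004,-0.0007,0],[0.0058,-0.0004,-0.0009,0],[0.0058,-0.0004,-0.0011,0],[0.0058,-0.0004,-0.0014,0],[0.0058,-0.0004,-0.0014,0],[0.0058,-0.0004,-0.0018,0],[0.0058,-0.0004,-0.0019,0]]])

```text
time_s: 23.35
ee_pos: [0.6265, -0.1577, 0.164]
orientation: [-0.0, 0.733, 0.68, -0.0]
force: [-0.8, -0.3, -1.0]
gripper_width: 0.0111
gripper_force: 20.0
```

```bash
python3 low.py
```

```text
[ 0.627  -0.1577  0.1638] [-1.  -0.6 -3.2]
edge x at centre 26.0 yaw rel board deg 0.22 [[26.0, 84.0], [25.0, 64.0], [26.0, 48.0], [26.0, 29.0], [27.0, 14.0], [26.0, -5.0], [26.0, -23.0], [25.0, -40.0], [26.0, -54.0], [26.0, -71.0], [27.0, -84.0]]
```

>>> jog_arm(targets=[[[0.003,-0.0002,-0.001,0],[0.003,-0.0002,-0.001,0],[0.003,-0.0002,-0.0011,0],[0.003,-0.0002,-0.0012,0],[0.002,-0.0002,-0.0009,0],[0.001,-0.0001,-0.0005,0],[0.001,-0.0001,-0.0005,0],[0,0,0,0]]])

```text
time_s: 24.4
ee_pos: [0.6437, -0.1594, 0.1606]
orientation: [0.002, 0.733, 0.68, 0.001]
force: [-1.9, 0.6, 4.7]
gripper_width: 0.0108
gripper_force: 20.5
```

```bash
python3 low.py
```

```text
[ 0.6437 -0.1594  0.1605] [-1.7  0.4  6. ]
edge x at centre 32.3 yaw rel board deg -0.3 [[33.0, 95.0], [32.0, 75.0], [34.0, 59.0], [33.0, 39.0], [32.0, 20.0], [31.0, 2.0], [33.0, -13.0], [32.0, -31.0], [33.0, -45.0], [32.0, -62.0], [32.0, -78.0]]
```

The stand's foot has taken load: the force jumped and the slope and height match 25°. I'll ease the load, then release and rise.

>>> jog_arm(targets=[[[0,0,0.001,0],[0,0,0.001,0],[0,0,0.001,0],[0,0,0,0],[0,0,0,0],[0,0,0,0],[0,0,0,0],[0,0,0,0]]])

```text
time_s: 25.45
ee_pos: [0.642, -0.1589, 0.1607]
orientation: [-0.0, 0.733, 0.68, -0.0]
force: [-1.8, 0.1, -0.3]
gripper_width: 0.0107
gripper_force: 19.9
```

>>> jog_arm(targets=[[[0,0,0,0],[0,0,0,0],[0,0,0,0],[0,0,0,0],[0,0,0,0],[0,0,0,0],[0,0,0,0],[0,0,0,0]]], jaw=0.035)

```text
time_s: 26.45
ee_pos: [0.6423, -0.159, 0.1612]
orientation: [0.0, 0.733, 0.68, 0.0]
force: [0.8, 0.5, -0.2]
gripper_width: 0.0351
gripper_force: 0.0
```

```bash
python3 low.py
```

```text
[ 0.6423 -0.159   0.1612] [-0.6 -0.2 -0.2]
edge x at centre 28.5 yaw rel board deg 0.57 [[28.0, 88.0], [27.0, 68.0], [26.0, 48.0], [28.0, 32.0], [30.0, 17.0], [29.0, -1.0], [30.0, -16.0], [29.0, -34.0], [29.0, -51.0], [28.0, -68.0], [29.0, -81.0]]
```

Released and standing. I'll retreat upwards and clear the view.

>>> jog_arm(targets=[[[0,0,0.01,0],[0,0,0.015,0],[0,0,0.02,0],[0,0,0.025,0],[0,0,0.03,0],[0,0,0.03,0],[0,0,0.03,0],[0,0,0,0]]])

```text
time_s: 27.5
ee_pos: [0.6436, -0.1596, 0.3268]
orientation: [0.004, 0.733, 0.68, 0.002]
force: [-0.5, 0.0, 0.1]
gripper_width: 0.0349
gripper_force: 0.0
```

>>> jog_arm(targets=[[[-0.02,0.04,0,0],[-0.02,0.05,0,0],[-0.02,0.05,0,0],[-0.02,0.05,0,0],[-0.02,0.05,0,0],[-0.02,0.05,0,0],[-0.02,0.05,0,0],[0,0.04,0,0]]])

```text
time_s: 28.5
ee_pos: [0.5004, 0.2228, 0.3204]
orientation: [-0.0, 0.732, 0.681, -0.0]
force: [1.5, 0.1, -0.2]
gripper_width: 0.0349
gripper_force: 0.0
```

```bash
cat > fin.py <<'E'
from low import *
t=grab("top"); save(t,"t20"); save(s,"s20")
T=(t["color"].max(2)<70).astype(np.uint8)*255; T[:140]=0; T[235:]=0; T[:,:310]=0; T[:,480:]=0
n,l,st,ce=cv2.connectedComponentsWithStats(T); i=1+np.argmax(st[1:,4]); print("top blob",st[i])
P=np.argwhere(l==i)[:,::-1]; box=cv2.boxPoints(cv2.minAreaRect(P.astype(np.float32))); print(box.round(1).tolist())
# expected projections for R=40mm: rear bottom edge ends, top edge ends, bar ends
def E(x,z,y,R=.040,th=np.radians(25)):
    a=x-.0725; b=z-.01; return B+ex*(R-a*np.sin(th)+b*np.cos(th))+ey*y+np.array([0,0,-a*np.cos(th)-b*np.sin(th)])
for nm,x,z,y in(("fb",.0725,-.01,.1075),("ft",-.0725,-.01,.1075),("rt",-.0725,.01,.1075),("bar",-.108,.008,.042)):
    print(nm,[proj(t,E(x,z,q)).round(1).tolist() for q in(y,-y)],"side",[proj(s,E(x,z,q)).round(1).tolist() for q in(y,-y)])
# top edge of the case in the side view: highest dark row per column
print([(u,int((np.flatnonzero(g[120:230,u]<60)+120).min())) for u in range(350,430,5) if (g[120:230,u]<60).any()])
print([(u,[int(q) for q in (np.flatnonzero(t["color"].max(2)[150:215,u]<70)+150)[[0,-1]]]) for u in range(325,455,8) if (t["color"].max(2)[150:215,u]<70).any()])
E
python3 fin.py
```

```text
[0.5004 0.2263 0.3202] [-0.7  1.8 -0.5]
edge x at centre 27.9 yaw rel board deg 0.16 [[28.0, 88.0], [27.0, 68.0], [26.0, 48.0], [28.0, 32.0], [27.0, 14.0], [29.0, -1.0], [30.0, -16.0], [27.0, -37.0], [29.0, -51.0], [28.0, -68.0], [27.0, -84.0]]
top blob [ 336  197   94   38 3110]
[[335.70001220703125, 202.0], [427.5, 196.1999969482422], [429.79998779296875, 232.60000610351562], [338.0, 238.3000030517578]]
fb [[335.3, 194.4], [423.9, 188.6]] side [[343.9, 208.8], [394.7, 255.2]]
ft [[334.7, 153.2], [435.9, 146.6]] side [[364.9, 158.8], [421.5, 199.4]]
rt [[334.0, 146.3], [433.7, 139.9]] side [[370.7, 159.9], [427.5, 200.2]]
bar [[365.4, 133.0], [405.8, 130.4]] side [[391.5, 157.7], [414.2, 172.7]]
[(350, 192), (355, 179), (360, 167), (365, 161), (370, 163), (375, 166), (380, 165), (385, 143), (390, 143), (395, 148), (400, 150), (405, 141), (410, 151), (415, 157), (420, 162), (425, 162)]
[(341, [151, 214]), (349, [150, 214]), (357, [150, 214]), (365, [150, 214]), (373, [150, 214]), (381, [150, 214]), (389, [150, 214]), (397, [150, 214]), (405, [150, 214]), (413, [150, 214]), (421, [150, 214]), (429, [150, 166])]
```

Run:
```python
import cv2,numpy as np
g=cv2.imread("pics/t20.png").max(2).astype(int); s=cv2.imread("pics/s20.png").max(2).astype(int)
for v in range(130,192,8): print(v,[int(x) for x in np.flatnonzero(g[v,315:455]<50)[[0,-1]]+315] if (g[v,315:455]<50).any() else None, g[v,326:346:2].tolist(), g[v,424:446:2].tolist())
print("side right edge",[(v,int((np.flatnonzero(s[v,380:440]<60)+380).max())) for v in range(195,256,6) if (s[v,380:440]<60).any()])
a=cv2.imread("pics/s20.png"); b=cv2.imread("pics/side0.png"); d=cv2.absdiff(a,b).max(2)
for n,(u0,u1,v0,v1) in dict(tomato=(300,342,245,290),garlic=(292,318,202,230),timer=(350,378,158,184)).items(): print(n,d[v0:v1,u0:u1].mean())
def cen(i,u0,u1,v0,v1):
    h=cv2.cvtColor(i[v0:v1,u0:u1],cv2.COLOR_BGR2HSV); m=(cv2.inRange(h,(0,150,50),(7,255,255))|cv2.inRange(h,(172,150,50),(180,255,255))); M=cv2.moments(m,True); return round(M["m10"]/M["m00"]+u0,1),round(M["m01"]/M["m00"]+v0,1)
for w in((300,342,245,290),(345,382,155,188)): print(cen(b,*w),cen(a,*w))
```

```text
130 None [161, 162, 160, 156, 160, 160, 159, 159, 157, 159] [160, 159, 160, 161, 161, 161, 156, 158, 158, 156, 160]
138 [359, 411] [160, 161, 161, 160, 156, 158, 161, 162, 159, 156] [162, 161, 160, 159, 157, 158, 160, 161, 160, 158, 157]
146 [358, 429] [147, 147, 146, 148, 151, 153, 151, 148, 147, 147] [32, 26, 28, 56, 123, 158, 157, 159, 160, 160, 161]
154 [336, 432] [149, 150, 154, 148, 95, 23, 24, 22, 27, 24] [7, 10, 5, 9, 37, 136, 158, 160, 162, 162, 159]
162 [335, 429] [146, 144, 147, 143, 80, 12, 10, 10, 10, 32] [7, 6, 12, 57, 148, 161, 161, 158, 161, 162, 161]
170 [335, 427] [149, 145, 146, 143, 95, 15, 4, 8, 4, 71] [11, 14, 69, 153, 161, 161, 161, 159, 159, 163, 162]
178 [335, 425] [146, 146, 146, 146, 99, 16, 14, 10, 5, 71] [17, 91, 158, 162, 162, 160, 160, 160, 157, 163, 163]
186 [336, 422] [147, 147, 150, 148, 101, 21, 7, 9, 3, 69] [113, 162, 160, 162, 163, 163, 161, 162, 163, 154, 148]
side right edge [(195, 415), (201, 421), (207, 419), (213, 416), (219, 413), (225, 439), (231, 408), (237, 405), (243, 402), (249, 400)]
tomato 5.286243386243386
garlic 6.009615384615385
timer 51.56318681318681
(321.3, 270.6) (321.4, 270.5)
(363.5, 167.2) (357.2, 166.5)
```

The tablet measures square (within 0.5°), centred to about 2 mm, and at the right slope. I'll check the timer from above, then hand in.

Run:
```python
import cv2
from bench import r
def cen(n):
    h=cv2.cvtColor(cv2.imread(f"pics/{n}.png")[120:170,265:315],cv2.COLOR_BGR2HSV); m=cv2.inRange(h,(0,150,50),(7,255,255))|cv2.inRange(h,(172,150,50),(180,255,255)); M=cv2.moments(m,True); return M["m10"]/M["m00"],M["m01"]/M["m00"]
a,b=cen("top0"),cen("t20"); print(a,b)
if abs(a[0]-b[0])+abs(a[1]-b[1])<2: print(r.close_job())
```

```text
(23.305309734513273, 23.3429203539823) (23.352549889135254, 23.38137472283814)
the job is handed in; nothing more can be done
None
```

I handed the job in with the kickstand opened to its stop and the tablet standing on it about 40 mm behind the board (bottom rear edge), centred to about 2 mm and square to about half a degree; the tomato, garlic and timer did not move, and the judge's result was not shown.

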